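# Seat the blue box and hold the reflector flap at the red pointer

## Robot

A 6-joint arm with a two-finger parallel gripper is mounted at the origin on a cart in front of the work surface, level with it; the furniture and walls round the work are solid. World frame = base frame: x ahead of the robot, y to its left, z up, the work surface at z = 0. Lengths are in m, angles in rad, forces in N, time in s.
With the tool pointing down it reaches from about 0.375 to 0.9 m from the base axis. Payload 3.1 kg.
Tool frame: the origin (TCP) lies on the centre line of the jaws, within the pads' length; the fingertips stand 19 mm ahead of it and the grasp point (between the pads) is the TCP; z points along the fingers, y is the direction in which the jaws open and shut (so a half turn about z gives the same grasp; the last joint's range is limited). The gripper opens to 85 mm and grips with 20 to 120 N. Pads are 22 mm wide; open, the fingers measure 114 mm over their backs; the gripper's body (76 mm by 85 mm) begins 54 mm behind the grasp point. The pads swing forward as they close: fully open they stand 13 mm farther back than shut.
Start: joints at [-0.178, 0.527, 1.433, -0, 1.181, -0.178], TCP at [0.625, 0, 0.25] pointing down, gripper open.
Joint ranges: [-3.08, 3.08], [-0.75, 2.2], [0.22, 2.44], [-1.43, 4.57], [0, 2.65], [-2.85, 2.85]. Speed limits (rad/s): [2.79, 2.79, 3.14, 3.14, 3.14, 3.14].

## Interface

Orientations are given as a unit quaternion [x, y, z, w].
In Python, from station import manip, imaging, workorder gives the robot as it stands.
- The arm moves only by the shell command python3 -m creep 'ROWS' [FORCE]. ROWS is a JSON object of lists of equal length, an entry for each row: "claw": the finger opening in cm, from 0 to 8.54; "dp": the shift along the tool's x, y, z in cm, a list of three; "roll": the turn about the tool's z in rad. In form: {"claw": [claw, ...], "dp": [[dx, dy, dz], ...], "roll": [roll, ...]}. A call has 1 to 12 rows; each row is the pose to reach, as a shift and turn from the pose commanded when the call began, along the tool's axes at that moment; what a row does not reach only later rows make up. A row lasts 1/10 s, in which the tool goes at most 50 mm and 8.59 degrees, less where a joint would pass 70% of its speed; a pose out of reach is approached as far as the arm can. A call with a gripper value outside its range is refused whole. The fingers move at their own pace and stop on an object; FORCE is the grip in N (left out, the last holds). Time passes only in rows, so rows that repeat a pose let the fingers close. It gives the time, the measured TCP pose, the force and the opening at its end, in the units of the state.
- manip.sense(): the state, without advancing time (a new reading comes with each control period).
- imaging.snapshot(name): name is "scene" or "side" or "wrist"; returns a dict with "image" (384x512x3 uint8, red, green, blue), "z_map" (384x512 float32, m along the optical axis (not along the pixel's ray), 0 where there is no reading), "vfov" (degrees; the focal length in pixels is half the picture's height over the tangent of half this angle, whatever the lens; pixels are square), "cx", "cy" (the principal point, pixels), "R" (3x3) and "t" (3): a world point X has camera coordinates R X + t. Camera axes: x right, y down, z forward; pixel columns grow to the right and rows downward; lengths in m; the calibration is good to about 2 mm. A picture is of the moment at which its call begins.
- workorder.sign_off(): hands the job in, once; it reports no verdict.
The state is a dict: "t": time; "q": joint angles; "qd": joint speeds; "tau": joint torques, N m; "tcp_pos": TCP position; "tool_rot": TCP orientation; "force": force on the tool from outside, world axes, zero at the start; "ft_torque": the same for the moment, N m; "finger_gap": opening from 0.0 (shut) to 1.0 (fully open).
Only numpy, scipy, OpenCV 4.12 (cv2) and the standard library are available. Lean on these libraries where they do the work, as an engineer would, in place of code of your own. Each camera call takes 0.05 s, during which the arm holds its last target.

## Task

Get the blue lidded box ready for its label photograph: first slide it along the channel of the grey stand, without ramming it, until it comes up against the end stop hidden under the bridge and flap. Then take the stand's white reflector flap by its black knob, swing it up until it stands at the same angle as the red pointer, and finish while still gripping and holding it there, because it falls back if let go. Leave the pointer as it is set and the other things on the bench where they are.

Things in the scene. Friction and masses are not known exactly. Their poses are not given: they have to be found in the camera images.
- stand: Grey stand, fixed. Origin: on the worktop below the flap's hinge axis (parallel to y, z = 62 mm), mid-width; x along the channel away from the robot, y left. Bed x = -105 to 42, top z = 8, 124 wide. Box channel 90 wide, open above and towards the robot; rails top z = 23 at y = +-45 to 53. Bridge over it x = -30 to -4, z = 48 to 53. Hinge cheeks to z = 75 (mm). Yaw varies a little.
- stop_face (a point): Centre of the front face of the end stop (a black rubber block 80 mm wide, 22 mm high) under bridge and flap, 22 mm above the worktop; it is fixed, somewhere between x = -6 and +12 mm of the stand. They hide it from above. Axes as the stand's.
- slides: Blue lidded box, 57 mm along its own x (the channel) x 87 wide x 32 high, 0.07 to 0.2 kg, loose on the bed at the robot's end of the channel. Origin: centre of its underside. Pushed on its near face it slides with less than 3 N (first touch may knock a little harder); home, its origin is 28 mm on the robot's side of the stop face.
- flap: White reflector flap, about 0.3 kg, free hinge. Origin: on the hinge axis, mid-width. At rest it lies level, own x pointing away from the robot; lifted, own x rises (0 to 1.4 rad) and the knob goes up and back towards the robot on an arc. Falls back if let go. Panel 86 mm wide, 8 to 72 mm from the axis, then a 10 mm wide neck to the knob.
- flap_grip (a point): Centre of the black knob at the flap's free end: an upright disc, 24 mm diameter, 14 mm thick along the stand's y, 115 mm from the hinge axis. Pinch it across its 14 mm from above, fingers closing along the stand's y; it looks the same at every angle. Own x runs from the hinge axis through the knob.
- mark: Red set pointer on the left side of the stand, turning stiffly on the flap's hinge axis (own x along the pointer, level and away from the robot at 0), set somewhere between 0.5 and 0.95 rad above level, beside a dark scale arc of 88 mm radius. Origin: on the hinge axis, mid-width.
- mark_tip (a point): Free end of the red pointer, 100 mm from the hinge axis and 72.5 mm to the left of the stand's middle. Own x runs along the pointer, away from the axis.
- white_bottle: Bystander: white reagent bottle with blue cap, 48 x 48 x 105 mm, origin under its centre.
- brown_bottle: Bystander: brown reagent bottle with black cap, 40 x 40 x 85 mm, origin under its centre.
- beaker: Bystander: plastic beaker, 51 x 51 x 52 mm, origin under its centre.
- timer: Bystander: white bench timer standing on edge, 21 x 62 x 54 mm, origin under its centre.
- tape: Bystander: roll of tape lying flat, 66 x 66 x 18 mm, origin under its centre.
- marker: Bystander: black marker pen lying down, 13 x 136 x 15 mm, origin under its centre.
- stop: The end stop itself: the hidden rubber block, 6 mm thick; origin: foot of its front face, on the bed. Fixed.

How it is judged:
On the way, in this order (a step that is already met when the one before it is completed fails the run):
1. the blue box is fully home against the hidden stop (x of slides in the frame of stop_face above -0.0325 m and z of slides in the frame of stop_face below -0.008 m and angle between the x axis of slides and the x axis of stand, either way round below 0.09 rad), for 0.2 s.
2. the flap stands at the red pointer's angle, held by the fingers (angle between the x axis of flap_grip and the x axis of mark_tip, either way round below 0.07 rad and contact force between the fingers and flap above 0.5 N and angular speed of flap below 0.15 rad/s), for 0.3 s.
At the end, for the whole second after the job is handed in: The blue box is home (within 4.5 mm of the hidden stop, flat on the bed, square to the channel), and the fingers hold the flap still, within 0.07 rad (4 degrees) of the red pointer's angle; the pointer has not been shifted (all of step 1 and all of step 2 and distance of mark_tip from where it was at the start of the episode below 0.008 m); the arm keeps its last pose, push and grip.
It fails at once if the blue box is rammed against the stop with more than 40 N (contact force between slides and stop above 40 N).
It fails at once if the red pointer is shifted by more than 8 mm (distance of mark_tip from where it was at the start of the episode above 0.008 m).
It fails at once if a bystander is pushed more than 30 mm away (distance of any of white_bottle, brown_bottle, beaker, timer, tape, marker from where it was at the start of the episode above 0.03 m).
It also fails if it takes over 53 s, if anything falls off the work surface, if the arm or the gripper's body presses on something with over 40 N, if the wrist force passes 120 N, or if a joint passes its speed limit or range.

## Working session

There is one attempt and no reset: what is moved stays moved. The work goes in short steps, Python scripts to look and compute and a shell command to move; the robot and the scene stay as the last step left them, time stands still between calls to the robot, and variables do not carry over. Pictures are saved under pics/ and viewed, and the job is handed in when it is done.

```bash
ls; mkdir -p pics
python3 - <<'E'
from station import manip, imaging
import cv2,numpy as np
print(manip.sense())
for n in ["scene","side","wrist"]:
    s=imaging.snapshot(n)
    cv2.imwrite(f"pics/{n}0.png",s["image"][:,:,::-1])
    np.savez(f"{n}0.npz",**s)
    print(n,s["vfov"],s["cx"],s["cy"],np.round(s["R"],4).tolist(),np.round(s["t"],4).tolist())
E
```

```text
pics
{'t': 0.0, 'q': array([-1.78486723e-01,  5.28502348e-01,  1.43387580e+00,  4.04131877e-06,
        1.18135807e+00, -1.78515041e-01]), 'qd': array([-0.00018445,  0.00079312, -0.00078061, -0.00127524, -0.00027026,
       -0.00258822]), 'tau': array([ 2.50220628e-04, -4.42344439e+01, -1.78024775e+01, -2.06930472e-04,
        8.36740597e-03,  2.24214921e-05]), 'tcp_pos': array([6.24349153e-01, 1.56234173e-04, 2.49319747e-01]), 'tool_rot': array([ 7.07096907e-01,  7.07115843e-01, -6.09725204e-04, -8.81449978e-04]), 'force': array([ 0.07892595, -0.62201993, -0.32392043]), 'ft_torque': array([ 0.00260536,  0.00015681, -0.02092424]), 'finger_gap': 1.0036022384256649}
scene 42.66144157329856 250.44652640555998 188.26856651706683 [[-0.8466, -0.5322, -0.0094], [-0.3527, 0.5742, -0.7389], [0.3986, -0.6222, -0.6738]] [0.4639, 0.2143, 1.6046]
side 52.91269772563946 254.7988058946609 195.13266841273023 [[0.7443, -0.6675, -0.0186], [-0.4294, -0.4571, -0.7789], [0.5115, 0.5878, -0.6268]] [-0.3736, 0.3029, 0.9893]
wrist 65.64832690526308 255.298862117678 191.08714522032977 [[1.0, -0.0, -0.0009], [0.0002, -0.9643, 0.2648], [-0.0009, -0.2648, -0.9643]] [-0.6249, -0.0344, 0.3781]
```

View pics/scene0.png

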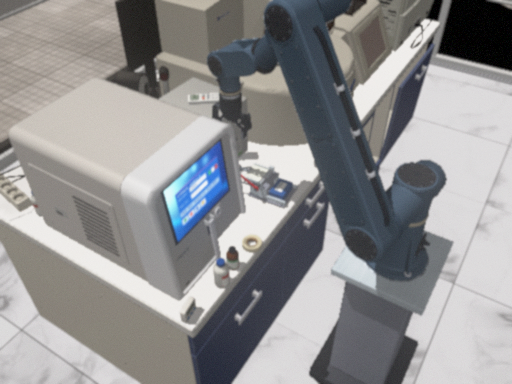

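View pics/side0.png

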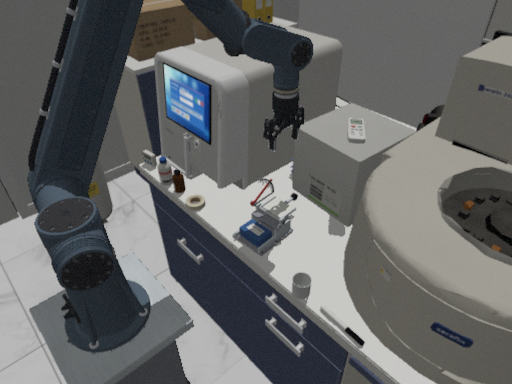

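View pics/wrist0.png

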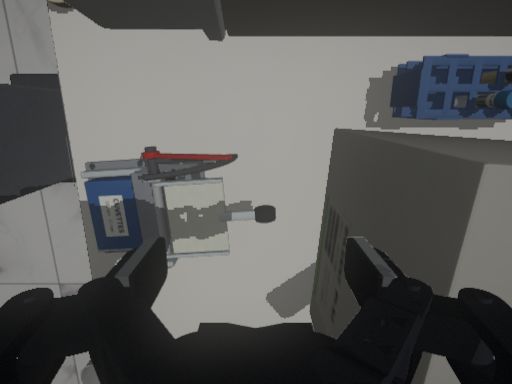

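The wrist view shows the blue box at (115,212), the white panel at (195,215), the knob at (265,213) and the red pointer from (145,155) to (232,157). The grey instrument begins at about x=320. Next I'll measure these in 3D.

```bash
cat > h.py <<'E'
import numpy as np,cv2
def f(s): return 192/np.tan(np.radians(float(s["vfov"])/2))
def cloud(s):
    z=s["z_map"];v,u=np.mgrid[:384,:512]
    F=f(s);c=np.stack([(u-s["cx"])/F*z,(v-s["cy"])/F*z,z],-1)
    return (c-s["t"])@s["R"]
def ray(s,u,v):
    F=f(s);d=np.array([(u-s["cx"])/F,(v-s["cy"])/F,1.])@s["R"]; o=-s["R"].T@s["t"]; return o,d
def onplane(s,u,v,z):
    o,d=ray(s,u,v); return o+d*(z-o[2])/d[2]
E
python3 - <<'E'
from h import *
s=np.load("wrist0.npz"); P=cloud(s); im=s["image"].astype(int)
print("depth valid",(s["z_map"]>0).mean())
for (u,v) in [(115,190),(115,240),(115,212),(195,215),(265,213),(240,215),(155,156),(190,156),(230,157),(115,163),(100,260),(290,150),(360,160),(150,215),(20,250)]:
    print((u,v),im[v,u],np.round(P[v,u],4))
cv2.imwrite("pics/wc0.png",cv2.resize(s["image"][130:290,60:300,::-1],None,fx=3.3,fy=3.3,interpolation=cv2.INTER_CUBIC))
t=np.load("side0.npz")
cv2.imwrite("pics/sc0.png",cv2.resize(t["image"][165:255,220:320,::-1],None,fx=6,fy=6,interpolation=cv2.INTER_CUBIC))
E
```

```text
depth valid 0.9958699544270834
(115, 190) [ 50  72 106] [ 0.4621 -0.0234  0.0398]
(115, 240) [35 43 60] [ 0.4541 -0.0865  0.0395]
(115, 212) [89 89 87] [ 0.4589 -0.0503  0.04  ]
(195, 215) [96 97 91] [ 0.5588 -0.0449  0.0651]
(265, 213) [59 59 58] [ 0.6354 -0.04    0.0723]
(240, 215) [146 151 152] [ 0.6083 -0.0447  0.0657]
(155, 156) [122  48  45] [0.5228 0.021  0.0712]
(190, 156) [123  51  48] [0.5638 0.0247 0.0951]
(230, 157) [121  58  55] [0.6026 0.0261 0.1103]
(115, 163) [103 105 109] [0.4512 0.0028 0.0086]
(100, 260) [92 91 88] [ 0.4083 -0.1358 -0.0017]
(290, 150) [163 161 157] [ 0.6686  0.0176 -0.0014]
(360, 160) [68 68 64] [0.7188 0.0232 0.1088]
(150, 215) [61 61 64] [ 0.5046 -0.0496  0.0524]
(20, 250) [135 135 134] [-0.3427 -0.4905 -0.7414]
```

View pics/wc0.png

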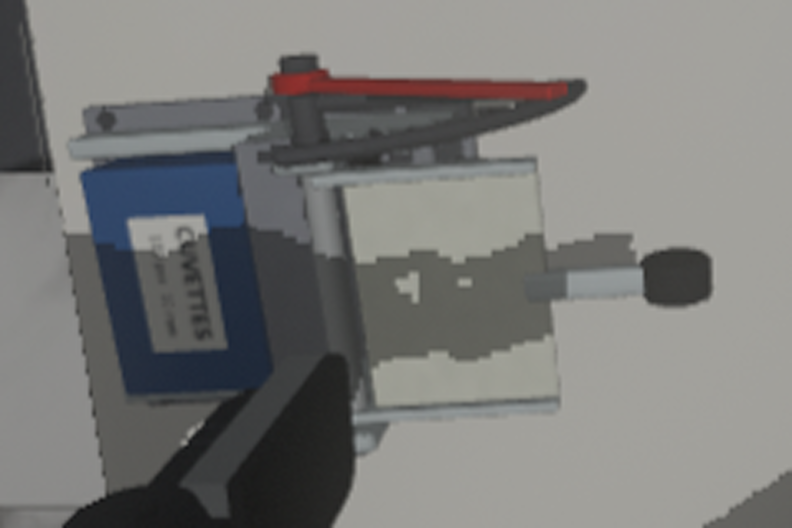

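View pics/sc0.png

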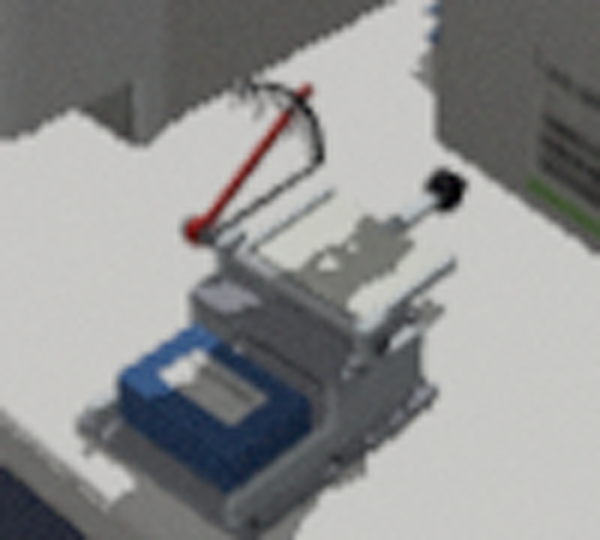

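The crops show the box in the channel, still in front of the bridge. The pointer is raised, and its arc lies on its right side. I'll fit these features numerically now.

```bash
cat >> h.py <<'E'
def redmask(s):
    im=s["image"].astype(int); r,g,b=im[...,0],im[...,1],im[...,2]
    return (r>70)&(r>1.7*g)&(r>1.7*b)
E
python3 - <<'E'
from h import *
W=np.load("wrist0.npz"); P=cloud(W); im=W["image"].astype(int); r,g,b=im[...,0],im[...,1],im[...,2]
v,u=np.mgrid[:384,:512]
# box top
m=(b>1.4*r)&(b>45)&(abs(P[...,2]-.04)<.006)&(P[...,0]<.55)&(u<160)
q=P[m|((abs(P[...,2]-.04)<.004)&(u>88)&(u<140)&(v>175)&(v<250))]
print("box top",len(q),q.min(0),q.max(0),q[:,2].mean())
rect=cv2.minAreaRect((q[:,:2]*1000).astype(np.float32)); print(rect)
# panel
m=(abs(P[...,2]-.065)<.012)&(u>165)&(u<232)&(v>175)&(v<260)&(g>75)
q=P[m];print("panel",len(q),cv2.minAreaRect((q[:,:2]*1000).astype(np.float32)), q[:,2].mean(), np.linalg.lstsq(np.c_[q,np.ones(len(q))][:,[0,1,3]],q[:,2],rcond=None)[0])
# knob
m=(P[...,2]>.045)&(P[...,2]<.1)&(u>250)&(u<285)&(v>200)&(v<226)
q=P[m];print("knob",len(q),q.min(0),q.max(0),q.mean(0),cv2.minAreaRect((q[:,:2]*1000).astype(np.float32)))
# red
for n in ["wrist","side","scene"]:
    s=np.load(n+"0.npz");Q=cloud(s);m=redmask(s)
    ok=m&(abs(Q[...,0]-.56)<.1)&(abs(Q[...,1]-.02)<.05)&(Q[...,2]>.03)
    q=Q[ok]; 
    if len(q)<5: print(n,len(q)); continue
    c=q.mean(0);_,S,V=np.linalg.svd(q-c); d=V[0]*np.sign(V[0,0])
    print(n,len(q),c,d,"ang",np.arctan2(d[2],np.hypot(d[0],d[1])),"yaw",np.arctan2(d[1],d[0]),q.min(0),q.max(0),S)
    vv,uu=np.nonzero(ok); print(uu.min(),uu.max(),vv.min(),vv.max())
E
```

```text
box top 3214 [ 0.42800317 -0.09886502  0.03400641] [ 0.48661251 -0.01057391  0.0430052 ] 0.04029666880219274
((457.0174560546875, -55.26599884033203), (56.649173736572266, 86.79872131347656), 3.2610480785369873)
panel 4591 ((562.3544921875, -52.28655242919922), (100.3711166381836, 71.57424926757812), 86.97911834716797) 0.06466635217466823 [ 0.00348504 -0.00576256  0.06242964]
knob 382 [ 0.62023382 -0.05172096  0.05279403] [ 0.64680857 -0.03662871  0.0755512 ] [ 0.63395307 -0.04250345  0.06892806] ((633.4844360351562, -44.260467529296875), (26.941436767578125, 14.116571426391602), 3.373715400695801)
wrist 441 [0.55687098 0.02415799 0.09190666] [0.77655575 0.07462122 0.62561397] ang 0.6759182963576527 yaw 0.0957984155502604 [0.50918423 0.01864509 0.05970779] [0.62529424 0.06689672 0.37312548] [0.75888362 0.28334086 0.03070955]
143 231 151 159
side 33 [0.53993105 0.02139318 0.07958549] [0.89240348 0.06183692 0.44698123] ang 0.46338782852648436 yaw 0.06918197221185331 [0.50399637 0.01644454 0.06300028] [0.593578   0.02593169 0.1088614 ] [0.16348171 0.01823252 0.00836696]
251 270 180 204
scene 21 [0.52670746 0.021744   0.07452297] [0.91829328 0.00589102 0.39585699] ang 0.4070008869688197 yaw 0.00641509725079532 [ 0.50271844 -0.00986855  0.04450155] [0.55383929 0.02852532 0.09006986] [0.07294151 0.05200864 0.00752281]
245 257 179 188
```

Run:
```python
from h import *
W=np.load("wrist0.npz"); P=cloud(W)
yaw=.057; ex=np.array([np.cos(yaw),np.sin(yaw),0]);ey=np.array([-np.sin(yaw),np.cos(yaw),0]);ez=np.array([0,0,1.])
O=np.array([.6335,-.0443,0])-.115*ex; print("O",O)
for n in ["wrist","side"]:
    s=np.load(n+"0.npz");Q=cloud(s);m=redmask(s)
    vv,uu=np.nonzero(m&(abs(Q[...,0]-.56)<.12)&(abs(Q[...,1]-.02)<.06)&(Q[...,2]>.03)&(Q[...,2]<.2))
    q=Q[vv,uu]-O; q=np.c_[q@ex,q@ey,q[:,2]]
    k=np.hypot(q[:,0],q[:,2]-.062)>.012
    # ray-plane intersections
    L=[]
    for a,b in zip(uu,vv):
        o,d=ray(s,a,b); t=((.0725-(o-O)@ey))/(d@ey); p=o+d*t-O; L.append([p@ex,p@ey,p[2]])
    L=np.array(L)
    for nm,A in (("depth",q[k]),("plane",L[k])):
        l=cv2.fitLine(A[:,[0,2]].astype(np.float32),cv2.DIST_HUBER,0,.001,.001).ravel()
        th=np.arctan2(A[:,2]-.062,A[:,0])
        rr=np.hypot(A[:,0],A[:,2]-.062)
        print(n,nm,len(A),"line ang",np.arctan2(l[1],l[0]),l[2:],"polar med far",np.median(th[rr>.05]),"rmax",np.sort(rr)[-5:], "y",np.median(A[:,1]))
# instrument near knob
R=P-O; X=R@ex;Y=R@ey
for n in ["wrist","side"]:
    Q=cloud(np.load(n+"0.npz"))-O; X=Q@ex;Y=Q@ey
    m=(X>.12)&(X<.25)&(abs(Y)<.1)&(Q[...,2]>.03)&(Q[...,2]<.3)
    if m.sum(): print(n,"instr",m.sum(),np.percentile(X[m],[0,1,5,50]),Q[...,2][m].max(), [ (round(X[m&(abs(Y-y)<.01)].min(),3)) for y in (-.08,-.04,0,.04,.08) if (m&(abs(Y-y)<.01)).any()])
```

```text
O [ 0.51868677 -0.05085145  0.        ]
wrist depth 350 line ang 0.5147207 [0.04641635 0.09292746] polar med far 0.5766439883166055 rmax [0.10132504 0.10143817 0.10144574 0.1016006  0.10173512] y 0.07255666994916808
wrist plane 350 line ang 0.53547895 [0.0465618  0.09328277] polar med far 0.5757418211785177 rmax [0.10472618 0.10553032 0.10564638 0.10642265 0.10656468] y 0.07249999999999998
side depth 21 line ang 0.51298344 [0.04054978 0.08630616] polar med far 0.5331611355058004 rmax [0.06900849 0.07013563 0.07281205 0.07581362 0.09197686] y 0.071230328843678
side plane 21 line ang 0.557973 [0.04206852 0.08544486] polar med far 0.5197126771678671 rmax [0.06892367 0.07093674 0.07372342 0.07567944 0.09201718] y 0.07249999999999995
wrist instr 34738 [0.12007743 0.15138565 0.15272167 0.20137615] 0.2999998619442275 [np.float64(0.184), np.float64(0.189), np.float64(0.12), np.float64(0.151), np.float64(0.204)]
side instr 3104 [0.12245335 0.14848574 0.17795752 0.19290147] 0.2997522478301606 [np.float64(0.179), np.float64(0.183), np.float64(0.122), np.float64(0.123), np.float64(0.199)]
```

Run:
```python
from h import *
yaw=.057; ex=np.array([np.cos(yaw),np.sin(yaw),0]);ey=np.array([-np.sin(yaw),np.cos(yaw),0])
O=np.array([.51869,-.05085,0])
for n in ["wrist","side"]:
    Q=cloud(np.load(n+"0.npz"))-O; X=Q@ex;Y=Q@ey;Z=Q[...,2]
    m=(X>.135)&(X<.175)&(abs(Y)<.1)&(Z>.03)&(Z<.3)
    v,u=np.nonzero(m)
    i=np.linspace(0,len(u)-1,14).astype(int)
    print(n,len(u))
    for k in i: print(u[k],v[k],np.round([X[v[k],u[k]],Y[v[k],u[k]],Z[v[k],u[k]]],3))
```

```text
wrist 7179
348 237 [0.152 0.052 0.246]
359 256 [0.153 0.051 0.261]
382 267 [0.156 0.054 0.276]
354 277 [0.152 0.039 0.258]
401 284 [0.157 0.054 0.288]
391 291 [0.153 0.054 0.29 ]
407 297 [0.156 0.054 0.295]
472 302 [0.175 0.052 0.296]
455 309 [0.172 0.048 0.294]
455 321 [0.168 0.048 0.299]
467 332 [0.173 0.044 0.298]
446 342 [0.168 0.039 0.297]
419 352 [0.161 0.034 0.295]
456 375 [0.17  0.029 0.299]
side 144
296 119 [0.171 0.053 0.298]
303 121 [0.174 0.028 0.299]
303 123 [0.173 0.027 0.293]
294 125 [0.137 0.032 0.299]
299 126 [0.162 0.033 0.285]
293 128 [0.147 0.043 0.281]
295 129 [0.15  0.038 0.278]
298 130 [0.16  0.034 0.272]
293 132 [0.149 0.044 0.266]
296 133 [0.149 0.032 0.267]
291 135 [0.152 0.054 0.25 ]
295 136 [0.149 0.036 0.255]
292 138 [0.149 0.047 0.244]
295 140 [0.148 0.034 0.242]
```

```bash
python3 -m creep '{"claw":[4,4,4,4,4,4,4,4,4,4,4,4],"dp":[[-2,-4,0],[-3,-8,0],[-4,-12,2],[-5,-16,4],[-5.9,-20,6],[-5.9,-22.6,8],[-5.9,-22.6,10],[-5.9,-22.6,12],[-5.9,-22.6,13],[-5.9,-22.6,13],[-5.9,-22.6,13],[-5.9,-22.6,13]],"roll":[-0.14,-0.28,-0.42,-0.56,-0.7,-0.84,-0.98,-1.12,-1.26,-1.4,-1.54,-1.627]}' 30
python3 - <<'E'
from station import manip, imaging
import cv2,numpy as np
s=imaging.snapshot("wrist");cv2.imwrite("pics/w1.png",s["image"][:,:,::-1]);np.savez("w1.npz",**s)
s=imaging.snapshot("side");cv2.imwrite("pics/s1.png",s["image"][:,:,::-1]);np.savez("s1.npz",**s)
x=manip.sense();print(x["t"],x["tcp_pos"],x["tool_rot"],x["finger_gap"],x["force"])
E
```

```text
t: 1.35
tcp_pos: [0.399, -0.059, 0.1201]
tool_rot: [-0.03, 1.0, 0.0, -0.0]
force: [-0.1, -0.2, 0.5]
finger_gap: 0.47
1.45 [ 0.39905842 -0.05901448  0.12021739] [-2.79751338e-02  9.99608618e-01  2.51854773e-05 -4.75582457e-05] 0.46378346655722297 [-0.00136959  0.34606738 -0.24157975]
```

View pics/w1.png

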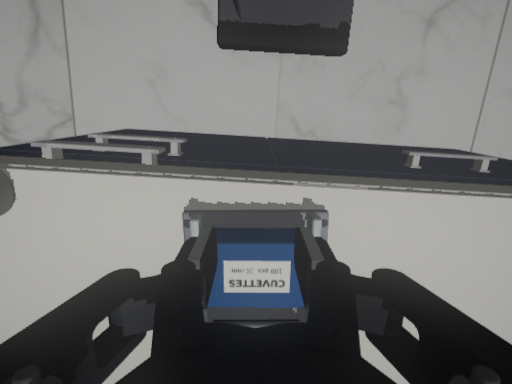

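View pics/s1.png

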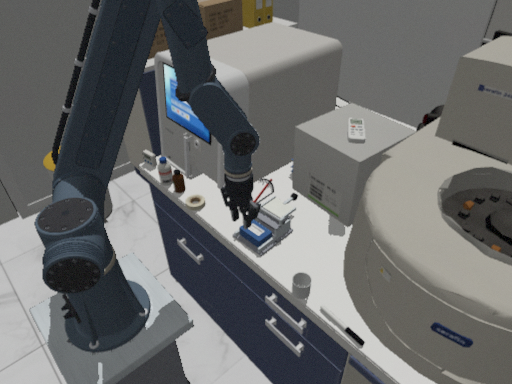

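The fingers straddle the channel symmetrically at about u=205 and 310, just on the robot side of the box at (255,270). The side view agrees. I'll lower them behind the box.

```bash
python3 -m creep '{"claw":[4,4,4,4],"dp":[[0,0,3],[0,0,6],[0,0,8.5],[0,0,8.5]],"roll":[0,0,0,0]}' 30
python3 - <<'E'
from station import manip, imaging
import cv2,numpy as np
s=imaging.snapshot("wrist");cv2.imwrite("pics/w2.png",s["image"][:,:,::-1]);np.savez("w2.npz",**s)
x=manip.sense();print(x["t"],x["tcp_pos"],x["tool_rot"],x["finger_gap"],x["force"])
E
```

```text
t: 1.85
tcp_pos: [0.3979, -0.0586, 0.0331]
tool_rot: [-0.027, 1.0, 0.001, -0.002]
force: [0.3, 0.0, 0.6]
finger_gap: 0.468
1.9 [ 0.39829868 -0.05871758  0.03437122] [-2.73470892e-02  9.99624564e-01  7.38695699e-04 -1.52377863e-03] 0.4687060658576036 [ 0.36761802 -0.13689181 -0.04605988]
```

View pics/w2.png

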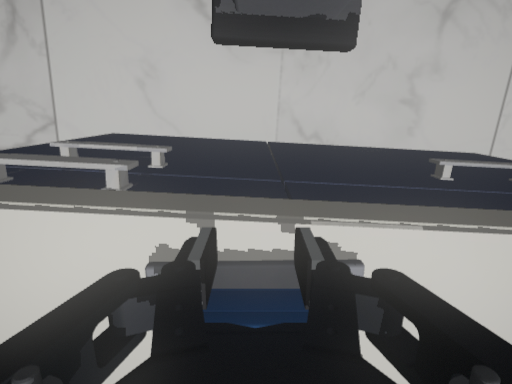

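The fingers are down behind the box and touching nothing. I'll push forward (tool −x) slowly.

```bash
python3 -m creep '{"claw":[4,4,4,4,4,4,4,4,4,4,4,4],"dp":[[-0.3,0,0],[-0.6,0,0],[-0.9,0,0],[-1.2,0,0],[-1.4,0,0],[-1.6,0,0],[-1.8,0,0],[-2.0,0,0],[-2.2,0,0],[-2.4,0,0],[-2.6,0,0],[-2.8,0,0]],"roll":[0,0,0,0,0,0,0,0,0,0,0,0]}'
python3 - <<'E'
from station import manip, imaging
x=manip.sense();print(x["t"],x["tcp_pos"],x["tool_rot"],x["finger_gap"],x["force"])
E
python3 -m creep '{"claw":[4,4,4,4,4,4,4,4,4,4],"dp":[[-0.2,0,0],[-0.4,0,0],[-0.6,0,0],[-0.8,0,0],[-1.0,0,0],[-1.2,0,0],[-1.4,0,0],[-1.55,0,0],[-1.7,0,0],[-1.7,0,0]],"roll":[0,0,0,0,0,0,0,0,0,0]}'
python3 - <<'E'
from station import manip, imaging
import cv2,numpy as np
s=imaging.snapshot("side");cv2.imwrite("pics/s3.png",cv2.resize(s["image"][150:270,200:340,::-1],None,fx=5,fy=5));np.savez("s3.npz",**s)
x=manip.sense();print(x["t"],x["tcp_pos"],x["tool_rot"],x["finger_gap"],x["force"])
E
```

```text
t: 3.1
tcp_pos: [0.4272, -0.0574, 0.0352]
tool_rot: [-0.028, 1.0, -0.0, 0.0]
force: [-0.7, -0.1, 0.8]
finger_gap: 0.472
3.1 [ 0.4271748  -0.05740107  0.03524588] [-2.80863639e-02  9.99605498e-01 -1.25445276e-05  6.00476538e-05] 0.47231850455231134 [-0.66838667 -0.13052982  0.82079035]
t: 4.1
tcp_pos: [0.4443, -0.0565, 0.0353]
tool_rot: [-0.028, 1.0, -0.0, 0.0]
force: [0.4, 0.4, -0.2]
finger_gap: 0.47
4.15 [ 0.44431982 -0.05657113  0.0353472 ] [-2.81027517e-02  9.99604938e-01 -1.68689362e-04  4.18304775e-04] 0.46969124507532245 [ 0.02094995 -0.4743003  -0.60946249]
```

View pics/s3.png

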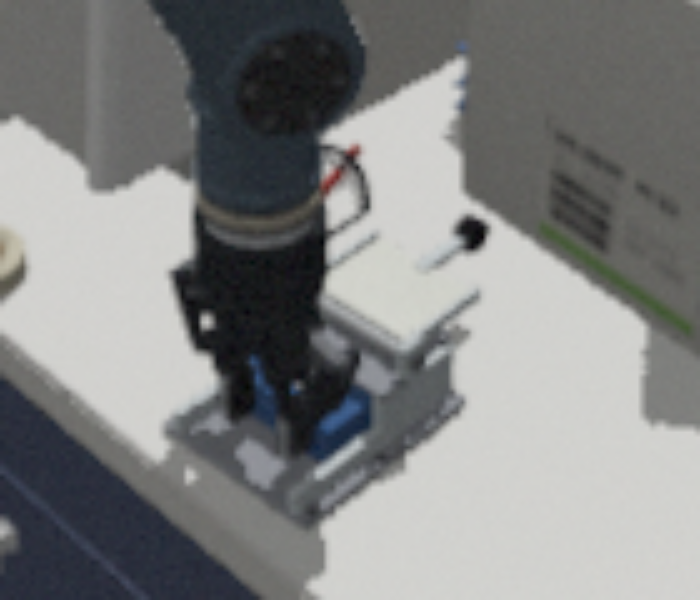

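The box has moved under the bridge with the fingers behind it. Contact with the stop should come in the next 0–20 mm, so I'll use small steps and watch the force.

```bash
python3 -m creep '{"claw":[4,4,4,4],"dp":[[-0.12,0,0],[-0.24,0,0],[-0.36,0,0],[-0.48,0,0]],"roll":[0,0,0,0]}'
python3 -m creep '{"claw":[4,4,4,4],"dp":[[-0.12,0,0],[-0.24,0,0],[-0.36,0,0],[-0.48,0,0]],"roll":[0,0,0,0]}'
```

```text
t: 4.55
tcp_pos: [0.4484, -0.056, 0.0353]
tool_rot: [-0.028, 1.0, 0.0, -0.0]
force: [-0.9, 0.0, 1.1]
finger_gap: 0.47
t: 4.95
tcp_pos: [0.4519, -0.0557, 0.0353]
tool_rot: [-0.028, 1.0, 0.0, -0.002]
force: [-7.5, -5.0, 3.3]
finger_gap: 0.469
```

```bash
python3 -m creep '{"claw":[4,4],"dp":[[0,0,0],[0,0,0]],"roll":[0,0]}'
python3 -m creep '{"claw":[4,4,4],"dp":[[-0.08,0,0],[-0.15,0,0],[-0.15,0,0]],"roll":[0,0,0]}'
python3 - <<'E'
from station import manip, imaging
x=manip.sense();print(x["t"],x["tcp_pos"],x["tool_rot"],x["force"],x["ft_torque"])
E
```

```text
t: 5.15
tcp_pos: [0.4518, -0.0557, 0.0353]
tool_rot: [-0.028, 1.0, 0.0, -0.002]
force: [-5.5, -2.8, 2.6]
finger_gap: 0.464
t: 5.45
tcp_pos: [0.4519, -0.0555, 0.0352]
tool_rot: [-0.028, 1.0, 0.001, -0.003]
force: [-8.1, -5.9, 3.9]
finger_gap: 0.468
5.45 [ 0.45188293 -0.0555102   0.03517908] [-2.84185212e-02  9.99590266e-01  8.46629645e-04 -3.31217109e-03] [-8.05615849 -5.88098724  3.85165174] [-0.82409255  1.20947317 -0.04932201]
```

Run:
```python
from station import manip, imaging
import cv2,numpy as np
for n in("wrist","side"):
    s=imaging.snapshot(n);np.savez(n[0]+"4.npz",**s)
    im=s["image"][:,:,::-1]
    if n=="wrist": im=cv2.resize(im[180:384,100:420],None,fx=2.4,fy=2.4,interpolation=cv2.INTER_CUBIC)
    else: im=cv2.resize(im[170:260,210:320],None,fx=6.5,fy=6.5,interpolation=cv2.INTER_CUBIC)
    cv2.imwrite(f"pics/{n}4.png",im)
```

```text
(no output)
```

View pics/wrist4.png

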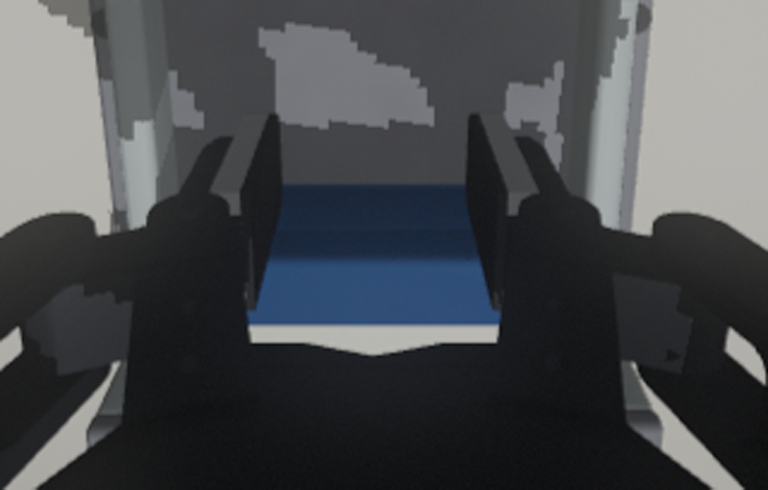

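View pics/side4.png

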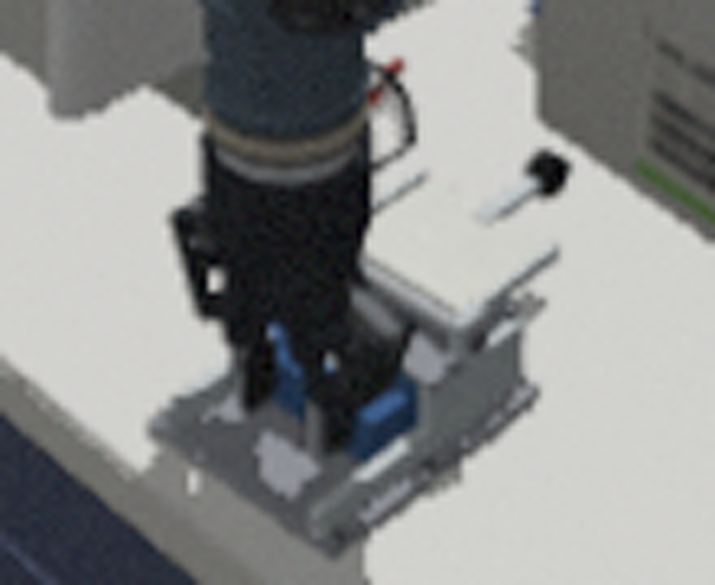

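Run:
```python
from h import *
s=np.load("w4.npz");Q=cloud(s);im=s["image"].astype(int)
O=np.array([.51869,-.05085,0]);yaw=.057
ex=np.array([np.cos(yaw),np.sin(yaw),0]);ey=np.array([-np.sin(yaw),np.cos(yaw),0])
D=Q-O;X=D@ex;Y=D@ey;Z=Q[...,2]
m=(im[...,2]>1.4*im[...,0])&(im[...,2]>40)&(abs(Y)<.05)&(X<.05)&(Z<.06)
for a,b in((0.008,.03),(.036,.05)):
    k=m&(Z>a)&(Z<b);print(a,k.sum(),np.percentile(X[k],[1,10,50,90,99]),np.percentile(Y[k],[1,99]),np.median(Z[k]))
k=m&(Z>.012)&(Z<.034);print("face slope",np.polyfit(Y[k],X[k],1))
# rails: inner edges & direction
for v in (190,200,210,220,230,240,250,256):
    row=[(round(Y[v,u],3),round(X[v,u],3),round(Z[v,u],3)) for u in range(130,400) if abs(Z[v,u]-.023)<.003]
    if row: print(v,row[0],row[-1],len(row))
```

```text
0.008 1517 [-0.05501464 -0.05468845 -0.05425813 -0.05388292 -0.053557  ] [-0.02098306  0.01897474] 0.019749053160481964
0.036 3034 [-0.05572408 -0.0550135  -0.04932313 -0.04262656 -0.04105009] [-0.02304932  0.02101339] 0.040267889530898555
face slope [ 0.00160801 -0.05446898]
190 (np.float64(-0.054), np.float64(-0.096), np.float64(0.023)) (np.float64(0.05), np.float64(-0.096), np.float64(0.023)) 34
200 (np.float64(-0.054), np.float64(-0.091), np.float64(0.022)) (np.float64(0.051), np.float64(-0.091), np.float64(0.023)) 34
210 (np.float64(-0.054), np.float64(-0.086), np.float64(0.022)) (np.float64(0.051), np.float64(-0.086), np.float64(0.022)) 35
220 (np.float64(-0.054), np.float64(-0.081), np.float64(0.022)) (np.float64(0.05), np.float64(-0.081), np.float64(0.023)) 34
230 (np.float64(-0.053), np.float64(-0.076), np.float64(0.023)) (np.float64(0.051), np.float64(-0.076), np.float64(0.023)) 57
240 (np.float64(-0.053), np.float64(-0.071), np.float64(0.023)) (np.float64(0.051), np.float64(-0.071), np.float64(0.023)) 36
250 (np.float64(-0.053), np.float64(-0.065), np.float64(0.023)) (np.float64(0.051), np.float64(-0.066), np.float64(0.024)) 37
256 (np.float64(-0.053), np.float64(-0.062), np.float64(0.023)) (np.float64(0.05), np.float64(-0.062), np.float64(0.024)) 36
```

The box is square (slope 0.002), with its near face at stand x = −55 mm, so the stop would be at about +2 mm. That is plausible, but the lateral force is odd. I'll back off, shift sideways, and push again to confirm.

```bash
python3 -m creep '{"claw":[4,4,4,4,4],"dp":[[0.4,0,0],[0.8,0,0],[0.8,-0.4,0],[0.8,-0.4,0],[0.8,-0.4,0]],"roll":[0,0,0,0,0]}'
python3 -m creep '{"claw":[4,4,4,4,4],"dp":[[-0.2,0,0],[-0.4,0,0],[-0.5,0,0],[-0.6,0,0],[-0.6,0,0]],"roll":[0,0,0,0,0]}'
python3 -m creep '{"claw":[4,4,4],"dp":[[-0.1,0,0],[-0.2,0,0],[-0.2,0,0]],"roll":[0,0,0]}'
python3 -m creep '{"claw":[4,4,4],"dp":[[-0.1,0,0],[-0.2,0,0],[-0.2,0,0]],"roll":[0,0,0]}'
```

```text
t: 6.05
tcp_pos: [0.448, -0.0606, 0.0353]
tool_rot: [-0.028, 1.0, -0.0, 0.001]
force: [-0.1, -0.7, 0.6]
finger_gap: 0.468
t: 6.55
tcp_pos: [0.452, -0.0597, 0.0352]
tool_rot: [-0.028, 1.0, 0.0, -0.001]
force: [-2.3, -1.5, 1.1]
finger_gap: 0.468
t: 6.85
tcp_pos: [0.4521, -0.0593, 0.0352]
tool_rot: [-0.028, 1.0, 0.001, -0.003]
force: [-7.5, -5.1, 3.3]
finger_gap: 0.467
t: 7.15
tcp_pos: [0.4522, -0.0589, 0.035]
tool_rot: [-0.028, 1.0, 0.002, -0.005]
force: [-11.4, -7.0, 4.4]
finger_gap: 0.468
```

Contact comes at the same place and the force rises without motion, so the box is home against the stop. I'll retreat, rise and go over the knob.

```bash
python3 -m creep '{"claw":[4,4,4,4,4,4,4,4,4,4,4,4],"dp":[[0.6,0,0],[1.5,0,0],[2,0,-3],[2,0,-7],[2,0.2,-11],[-1,0.4,-13],[-5,0.4,-13],[-9,0.4,-13],[-13,0.4,-12],[-17,0.4,-11],[-17.8,0.4,-10],[-17.8,0.4,-10]],"roll":[0,0,0,0,0,0,0,0,0,0,0,0]}'
python3 -m creep '{"claw":[4],"dp":[[0,0,0]],"roll":[0]}'
python3 - <<'E'
from station import manip, imaging
import cv2,numpy as np
for n in("wrist","side"):
    s=imaging.snapshot(n);np.savez(n[0]+"5.npz",**s)
    im=s["image"][:,:,::-1]
    if n=="side": im=cv2.resize(im[140:260,210:330],None,fx=5,fy=5,interpolation=cv2.INTER_CUBIC)
    cv2.imwrite(f"pics/{n}5.png",im)
x=manip.sense();print(x["t"],x["tcp_pos"],x["tool_rot"],x["force"])
E
```

```text
t: 8.35
tcp_pos: [0.6347, -0.0452, 0.1333]
tool_rot: [-0.028, 1.0, 0.0, -0.001]
force: [-0.9, -0.3, 0.8]
finger_gap: 0.465
t: 8.45
tcp_pos: [0.6329, -0.0453, 0.1346]
tool_rot: [-0.028, 1.0, 0.0, -0.001]
force: [-0.8, -0.4, 0.0]
finger_gap: 0.469
8.55 [ 0.6331969  -0.045578    0.13552292] [-2.79634142e-02  9.99608707e-01  2.01283292e-04 -6.63909873e-04] [0.20159592 0.1411652  0.69013963]
```

View pics/wrist5.png

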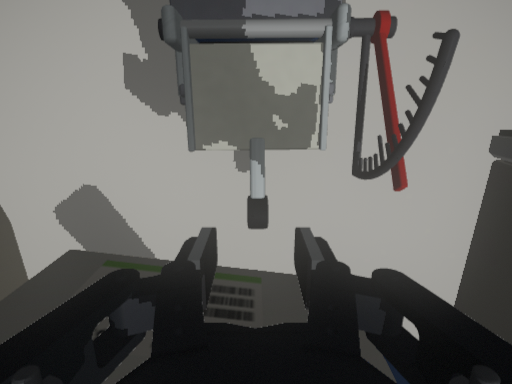

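View pics/side5.png

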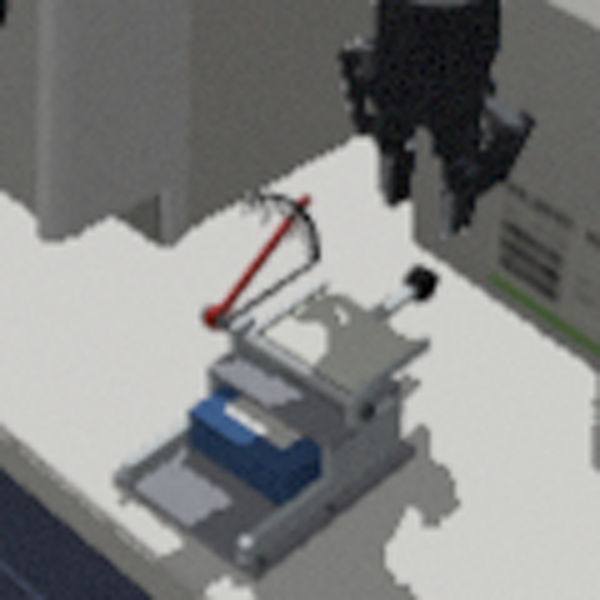

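The knob is at (258,212), between the pads (centre about 258). The red pointer runs from (383,25) to (401,185), and the box stays home. I'll refine the pointer angle and knob position from this view.

Run:
```python
from h import *
yaw=.057; ex=np.array([np.cos(yaw),np.sin(yaw),0]);ey=np.array([-np.sin(yaw),np.cos(yaw),0])
s=np.load("w5.npz");Q=cloud(s);im=s["image"].astype(int)
v,u=np.mgrid[:384,:512]
k=(u>245)&(u<272)&(v>194)&(v<232)&(im.max(2)<75)&(Q[...,2]>.04)
q=Q[k];print("knob",k.sum(),q.min(0),q.max(0),np.median(q,0),cv2.minAreaRect((q[:,:2]*1000).astype(np.float32)))
O=np.array([.51869,-.05085,0])
for n in("w5","s5"):
    s=np.load(n+".npz");Q=cloud(s);m=redmask(s)
    D=Q-O;X=D@ex;Y=D@ey;Z=Q[...,2]
    m&=(abs(Y-.0725)<.02)&(X>-.03)&(X<.13)&(Z>.03)&(Z<.2)
    vv,uu=np.nonzero(m);
    A=np.c_[X[m],Y[m],Z[m]];L=[]
    for a,b in zip(uu,vv):
        o,d=ray(s,a,b);t=(.0725-(o-O)@ey)/(d@ey);p=o+d*t-O;L.append([p@ex,.0725,p[2]])
    L=np.array(L)
    for nm,B in(("depth",A),("plane",L)):
        r=np.hypot(B[:,0],B[:,2]-.062);g=(r>.015)
        l=cv2.fitLine(B[g][:,[0,2]].astype(np.float32),cv2.DIST_HUBER,0,.001,.001).ravel()
        far=r>np.percentile(r,92)
        print(n,nm,len(B),"line",np.arctan2(l[1],l[0]),"z at x=0",l[3]-l[2]*l[1]/l[0],"tip",np.median(B[far],0),"polar",np.arctan2(np.median(B[far][:,2])-.062,np.median(B[far][:,0])),"hub",np.median(B[~g],0))
```

```text
knob 583 [ 0.56713995 -0.0509463   0.06249713] [ 0.64400073 -0.03740183  0.25842184] [ 0.63184027 -0.04416849  0.07260904] ((605.3682861328125, -45.63211441040039), (76.74625396728516, 12.727922439575195), 3.2174510955810547)
w5 depth 1109 line 0.5265274 z at x=0 0.06669189 tip [0.08310783 0.07186199 0.11456017] polar 0.563926843498638 hub [0.00176987 0.07220668 0.07027499]
w5 plane 1109 line 0.5415025 z at x=0 0.06413141 tip [0.08336844 0.0725     0.11363688] polar 0.5545489452782709 hub [0.00192916 0.0725     0.06899048]
s5 depth 33 line 0.53504074 z at x=0 0.06338286 tip [0.0648986  0.07166625 0.10475968] polar 0.5825847516004983 hub [-0.0023643   0.07101295  0.06534493]
s5 plane 33 line 0.557973 z at x=0 0.059188493 tip [0.06526284 0.0725     0.10032373] polar 0.530970386316043 hub [-0.0015111   0.0725      0.06479842]
```

Pointer angle is about 0.54 rad, with estimates from 0.527 to 0.558. Next I'll descend onto the knob and close.

```bash
python3 -m creep '{"claw":[4,4,4,4,4],"dp":[[0,0.13,2],[0,0.13,4.5],[0,0.13,6.5],[0,0.13,7],[0,0.13,7]],"roll":[0,0,0,0,0]}' 50
python3 -m creep '{"claw":[3,2,1,0.8,0.8,0.8,0.8,0.8],"dp":[[0,0,0],[0,0,0],[0,0,0],[0,0,0],[0,0,0],[0,0,0],[0,0,0],[0,0,0]],"roll":[0,0,0,0,0,0,0,0]}' 50
python3 - <<'E'
from station import manip, imaging
import cv2,numpy as np
s=imaging.snapshot("wrist");np.savez("w6.npz",**s);cv2.imwrite("pics/w6.png",s["image"][:,:,::-1])
x=manip.sense();print(x["t"],x["tcp_pos"],x["tool_rot"],x["force"],x["finger_gap"])
E
```

```text
t: 9.05
tcp_pos: [0.6337, -0.0444, 0.0652]
tool_rot: [-0.028, 1.0, 0.0, -0.001]
force: [0.8, -0.3, -0.3]
finger_gap: 0.471
t: 9.85
tcp_pos: [0.6354, -0.0438, 0.0668]
tool_rot: [-0.028, 1.0, 0.0, 0.001]
force: [0.6, 4.1, 6.6]
finger_gap: 0.154
9.9 [ 0.63536956 -0.0438125   0.06683453] [-2.84882057e-02  9.99593593e-01  5.22565910e-05  1.03307734e-03] [-0.74774007  2.45252593  5.68420014] 0.15315157252181183
```

View pics/w6.png

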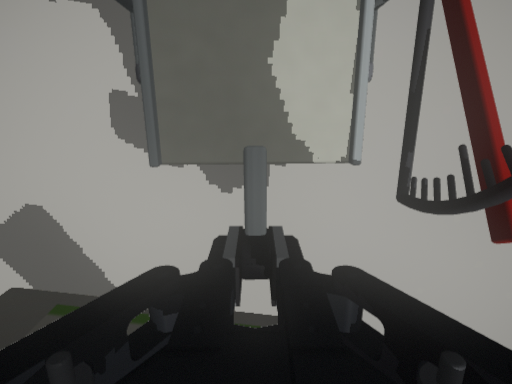

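The knob is held between the pads at about (257,250), opening 13 mm. Now I'll swing it up along the arc.

```bash
python3 -m creep '{"claw":[0.8,0.8,0.8,0.8,0.8,0.8,0.8,0.8,0.8,0.8,0.8,0.8],"dp":[[0.01,0,-0.57],[0.06,0,-1.15],[0.13,0,-1.72],[0.23,0,-2.28],[0.36,0,-2.85],[0.51,0,-3.4],[0.7,0,-3.94],[0.91,0,-4.48],[1.15,0,-5.0],[1.41,0,-5.51],[1.64,0,-5.91],[1.64,0,-5.91]],"roll":[0,0,0,0,0,0,0,0,0,0,0,0]}' 50
python3 -m creep '{"claw":[0.8,0.8,0.8],"dp":[[0,0,0],[0,0,0],[0,0,0]],"roll":[0,0,0]}'
python3 - <<'E'
from station import manip, imaging
import cv2,numpy as np
for n in("wrist","side"):
    s=imaging.snapshot(n);np.savez(n[0]+"7.npz",**s)
    im=s["image"][:,:,::-1]
    if n=="side": im=cv2.resize(im[140:260,210:330],None,fx=5,fy=5,interpolation=cv2.INTER_CUBIC)
    cv2.imwrite(f"pics/{n}7.png",im)
x=manip.sense();print(x["t"],x["tcp_pos"],x["tool_rot"],x["force"],x["finger_gap"])
E
```

```text
t: 11.1
tcp_pos: [0.6165, -0.045, 0.1245]
tool_rot: [-0.028, 1.0, 0.0, -0.002]
force: [-1.9, 4.4, -7.1]
finger_gap: 0.149
t: 11.4
tcp_pos: [0.6167, -0.045, 0.1243]
tool_rot: [-0.028, 1.0, 0.0, -0.002]
force: [-1.8, 4.7, -5.0]
finger_gap: 0.15
11.5 [ 0.61673438 -0.04501266  0.12423784] [-2.80617760e-02  9.99604727e-01  4.14798181e-04 -1.65962336e-03] [-2.1754732   4.77894918 -5.86090251] 0.14987146323273606
```

View pics/wrist7.png

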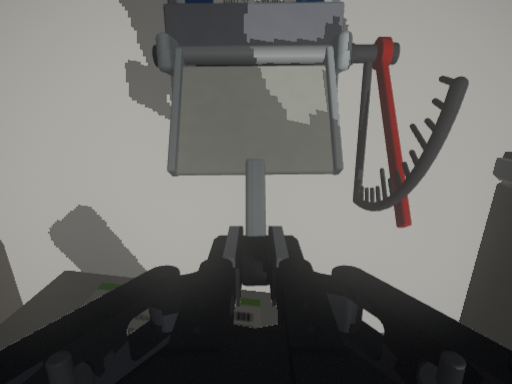

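View pics/side7.png

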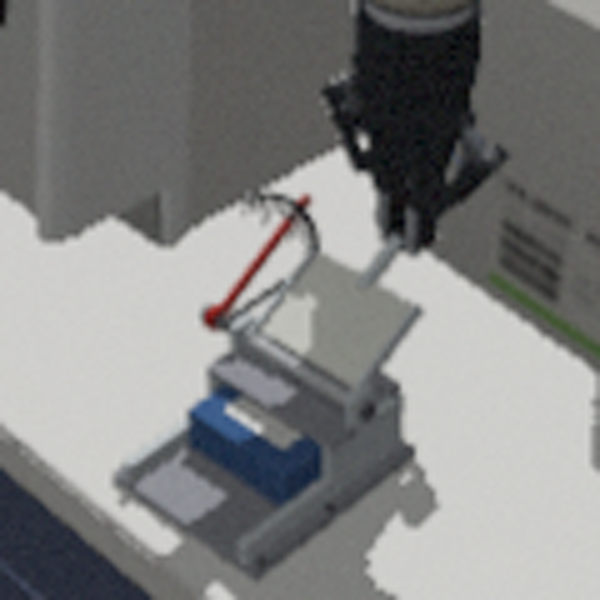

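The flap is lifted and looks nearly parallel to the pointer in both views, with the knob still pinched. I'll measure both angles in the same picture.

```bash
cat > meas.py <<'E'
import sys
from h import *
yaw=.057; ex=np.array([np.cos(yaw),np.sin(yaw),0]);ey=np.array([-np.sin(yaw),np.cos(yaw),0]);O=np.array([.51869,-.05085,0])
for n in sys.argv[1:]:
    s=np.load(n);Q=cloud(s);D=Q-O;X=D@ex;Y=D@ey;Z=Q[...,2]
    m=(X>.012)&(X<.058)&(abs(Y)<.035)&(Z>.055)&(Z<.14)
    a=np.c_[X[m],Y[m],np.ones(m.sum())];c=np.linalg.lstsq(a,Z[m],rcond=None)[0]
    print("panel",m.sum(),"ang",np.arctan(c[0]),"ytilt",c[1],"z0",c[2],"res",np.std(a@c-Z[m]))
    m=(X>.072)&(X<.085)&(abs(Y)<.004)&(Z>.08)&(Z<.14)
    if m.sum(): print("neck pts",m.sum(),np.median(np.arctan2(Z[m]-.062,X[m])))
    m=redmask(s)&(abs(Y-.0725)<.02)&(X>-.03)&(X<.13)&(Z>.03)&(Z<.2)
    p=m&(np.hypot(X,Z-.062)>.015)
    l=cv2.fitLine(np.c_[X[p],Z[p]].astype(np.float32),cv2.DIST_HUBER,0,.001,.001).ravel();print("ptr depth",p.sum(),np.arctan2(l[1],l[0]))
    L=[]
    for b,a in zip(*np.nonzero(p)):
        o,d=ray(s,a,b);t=(.0725-(o-O)@ey)/(d@ey);r=o+d*t-O;L.append([r@ex,r[2]])
    l=cv2.fitLine(np.array(L,np.float32),cv2.DIST_HUBER,0,.001,.001).ravel();print("ptr plane",np.arctan2(l[1],l[0]))
    b=(s["image"][...,2]>1.4*s["image"][...,0].astype(float))&(abs(Y)<.05)&(X<0)&(Z<.06)&(Z>.005)
    if n[0]=="s" and b.sum(): print("box face x",np.percentile(X[b&(Z<.034)],[5,50,95]))
E
python3 meas.py w7.npz s7.npz; python3 -c "
import numpy as np
for p in ([.6167,-.0450,.1242],): print(np.arctan2(p[2]-.062-.003,p[0]-.5187),np.hypot(p[2]-.065,(p[0]-.5187)))"
```

```text
panel 11589 ang 0.5128237271459078 ytilt 0.004250815728522983 z0 0.06340458642235432 res 0.0006798761035265804
neck pts 484 0.5467305241871838
ptr depth 892 0.53075653
ptr plane 0.546783
panel 325 ang 0.5201730003636732 ytilt -0.0078004824152656735 z0 0.061824823541188435 res 0.002321312686527279
neck pts 9 0.5350571817056529
ptr depth 21 0.52781475
ptr plane 0.557973
box face x [-0.57858749 -0.42798145 -0.04323819]
0.5434152971801065 0.1144929692164545
```

The flap reads 0.513 and the pointer 0.531 by the same method. I'll nudge up about 0.02 rad, hold, and recheck, including the box.

```bash
python3 -m creep '{"claw":[0.8,0.8,0.8,0.8,0.8,0.8],"dp":[[0.06,0,-0.1],[0.12,0,-0.2],[0.12,0,-0.2],[0.12,0,-0.2],[0.12,0,-0.2],[0.12,0,-0.2]],"roll":[0,0,0,0,0,0]}'
python3 - <<'E'
from station import manip, imaging
import numpy as np
for n in("wrist","side"): np.savez(n[0]+"8.npz",**imaging.snapshot(n))
x=manip.sense();print(x["t"],x["tcp_pos"],x["force"],x["finger_gap"],abs(x["qd"]).max())
E
python3 meas.py w8.npz s8.npz
python3 - <<'E'
from h import *
yaw=.057; ex=np.array([np.cos(yaw),np.sin(yaw),0]);ey=np.array([-np.sin(yaw),np.cos(yaw),0]);O=np.array([.51869,-.05085,0])
for n in("s0","s8") :
    s=np.load("side0.npz" if n=="s0" else "s8.npz");Q=cloud(s);im=s["image"].astype(int);D=Q-O;X=D@ex;Y=D@ey;Z=Q[...,2]
    m=(im[...,2]>1.5*im[...,0])&(im[...,2]>40)&(X>-.12)&(X<.02)&(abs(Y)<.06)
    f=m&(Z>.013)&(Z<.033)
    print(n,m.sum(),"top z",np.median(Z[m&(Z>.036)]),"face",f.sum(),np.percentile(X[f],[10,50,90]),"slope",np.polyfit(Y[f],X[f],1))
E
```

```text
t: 12.1
tcp_pos: [0.6157, -0.0451, 0.126]
tool_rot: [-0.028, 1.0, 0.0, -0.001]
force: [-1.0, 3.9, -7.1]
finger_gap: 0.151
12.2 [ 0.61567349 -0.04512865  0.12597797] [-1.79373532  5.62455002 -7.43530581] 0.14856711853150747 0.0012696614406467628
panel 11491 ang 0.5304503427589562 ytilt 0.004347140931356214 z0 0.06336111240331693 res 0.0006848170035853726
neck pts 483 0.5632801818400555
ptr depth 872 0.5297291
ptr plane 0.546781
panel 330 ang 0.5331519130711432 ytilt 0.004818626642583014 z0 0.062168642952465686 res 0.002276682225004081
neck pts 10 0.5475250992920409
ptr depth 21 0.5368812
ptr plane 0.557973
box face x [-0.58769404 -0.44331802 -0.04669648]
s0 883 top z 0.03908975437756412 face 127 [-0.09403221 -0.09179249 -0.05064049] slope [-0.24807329 -0.08605993]
s8 641 top z 0.04137684619284941 face 106 [-0.05866926 -0.05720017 -0.04361452] slope [-0.14835181 -0.05612714]
```

The flap and pointer agree at 0.53 rad, and the arm is still with the grip held. The box face has not moved since it hit the stop. I'm handing in.

```bash
python3 -c "
from station import workorder; print(workorder.sign_off())"
```

```text
the job is handed in; nothing more can be done
None
```

The blue box is home against the hidden stop and the flap is held at the red pointer's angle. The job is handed in with the knob still gripped; sign-off gave no verdict.

- **Box:** I slid it with two spread fingers until it stopped. I then backed off, shifted 4 mm sideways and pushed again. It stopped at the same place, and the force rose to about 11 N in x with almost no further motion. The box was square to the channel (slope 0.002). Its near face was at stand x ≈ −55 mm, so the stop is at about +2 mm.
- **Flap:** I pinched the knob with 50 N, swung it up along the arc and nudged it once by about 0.02 rad. In the last wrist view the flap panel is at 0.530 rad and the pointer at 0.530 rad by depth. The arm was still.

**Checks that disagreed:**
- Other pointer estimates ran from 0.51 to 0.56 rad, and the flap's neck read 0.55–0.56 rad. All are well inside the 0.07 rad tolerance.
- The push showed an unexplained sideways force of about 5–7 N. I took it as arm compliance with friction, because the box stayed square.
- The last side view put the box face at about −57 mm instead of −55. That view also read about 2 mm low before the push. The few face pixels in it were too noisy to check squareness again.
- I did not measure the pointer tip or the other bench items again at the end. The pointer's angle read the same before and after the lift, and nothing came near the other items.

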